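Put the reference block away and tip its case shut

ROBOT

A 6-joint arm with a two-finger parallel gripper is mounted at the origin on a cart in front of the work surface, level with it; the furniture and walls round the work are solid. World frame = base frame: x ahead of the robot, y to its left, z up, the work surface at z = 0. Lengths are in m, angles in rad, forces in N, time in s.
With the tool pointing down it reaches from about 0.375 to 0.9 m from the base axis. Payload 3.1 kg.
Tool frame: the origin (TCP) lies on the centre line of the jaws, within the pads' length; the fingertips stand robot.nose_length ahead of it and the grasp point (between the pads) lies 6 mm ahead of it (robot.nose_length is the distance from the TCP to the fingertips, in m); z points along the fingers, y is the line along which they close (so a half turn about z gives the same grasp; the last joint's range is limited). The gripper opens to 87 mm and grips with 3 to 60 N. Pads are 19 mm wide; open, the fingers measure 117 mm over their backs; the gripper's body (75 mm by 190 mm) begins 51 mm behind the grasp point.
Start: joints at [0.961, 0.527, 1.433, -0, 1.181, -0.178], TCP at [0.262, 0.568, 0.248] pointing down, gripper open.
Joint ranges: [-3.08, 3.08], [-0.75, 2.2], [0.22, 2.44], [-1.43, 4.57], [0, 2.65], [-2.85, 2.85]. Speed limits (rad/s): [2.79, 2.79, 3.14, 3.14, 3.14, 3.14].

INTERFACE

Orientations are given as a unit quaternion [x, y, z, w].
In Python, from rig import robot gives the robot as it stands.
- The arm moves only by the shell command python3 -m crank 'ROWS' [FORCE]. ROWS is JSON, one flat list of numbers, 7 for each row, row after row: the shift along the tool's x, y, z in mm, then the turn, a rotation vector about the tool's x, y, z in degrees, then the closure in counts, from 0 (fully open) to 255 (shut). In form: [x, y, z, ax, ay, az, fingers, x, y, z, ax, ay, az, fingers, ...]. A call has exactly 5 rows; each row is the pose to reach, as a shift and turn from the pose commanded when the call began, along the tool's axes at that moment; what a row does not reach only later rows make up. A row lasts 1/12 s, in which the tool goes at most 41.7 mm and 7.16 degrees, less where a joint would pass 70% of its speed; a pose out of reach is approached as far as the arm can. A call with a gripper value outside its range is refused whole. The fingers move at their own pace and stop on an object; FORCE is the grip in N (left out, the last holds). Time passes only in rows, so rows that repeat a pose let the fingers close, or fill a call up. It gives the time, the measured TCP pose, the force, the opening and the grip force at its end, in the units of the state.
- robot.get_obs(): the state, without advancing time (a new reading comes with each control period).
- robot.camera(name): name is "scene" or "top"; returns a dict with "pixels" (420x560x3 uint8, red, green, blue), "intrinsics" (3x3 intrinsics, pixels), "extrinsics" (4x4, takes a point from camera to world coordinates). Camera axes: x right, y down, z forward; pixel columns grow to the right and rows downward; lengths in m; the calibration is good to about 2 mm. A picture is of the moment at which its call begins. There is no depth.
- robot.hand_in(): hands the job in; it is judged then, once.
The state is a dict: "time": time; "q": joint angles; "joint_velocities": joint speeds; "joint_torque": joint torques, N m; "position": TCP position; "tool_rot": TCP orientation; "ft_force": force on the tool from outside, world axes, zero at the start; "moment": the same for the moment, N m; "grip_width": finger opening in m; "grip_force": force on a finger pad.
Only numpy, scipy, OpenCV 4.12 (cv2) and the standard library are available. Lean on these libraries where they do the work, as an engineer would, in place of code of your own. Each camera call takes 0.05 s, during which the arm holds its last target. There are 200 camera calls.

TASK

The hardness check is finished, so put the reference block away: take the dust brush off the open wooden case and lay it flat on the bench mat, then set the loose steel reference block down, without dropping it, flat in the empty place between the two blocks in the case. Last, push the open lid forward past upright from behind and let go, so that it falls shut by its own weight. Leave the oil bottle, the black anvil and the mug where they stand.

Things in the scene. Friction and masses are not known exactly. Their poses are not given: they have to be found in the camera images.
- block_case: Open wooden case, fast on the mat. Origin: centre of its underside; x to its hinged back, y to its left (seen from its front), z up. Outside x -67..63, y -100..100 mm; walls 6 mm thick, tops at z 48; inside x -61..57, y -94..94, floor at z 12. Two steel blocks, 48 mm diameter, tops at z 24, are fixed in it at x 18, y -60 and +60 mm.
- case_place (a point): Centre of the empty place on the case's inner floor between the two fixed blocks (case x 0, y 0, z 12 mm); axes as the case; a round mark in the dark lining lies 18 mm farther back. Free width along y 72 mm (-36..36), along x 118 mm (-61..57): a 60 mm disc held at its front and back rim leaves about 29 mm for each finger there, but only 6 mm at its left and right.
- block_case_lid (a joint): Lid angle, rad: 0 shut, 1.88 open against its stop (starts there, leaning 18 degrees back past upright). Free hinge with slight friction: let go above about 1.6 it falls open, from 1.6 to 1.2 it may stay put, below about 1.1 it falls shut by itself in 1 to 2 s. Pushing at its free edge takes about 1 N.
- lid_hinge (a point): Middle of the lid's hinge line, at the case's back rim (case x 66, y 0, z 49 mm); turns with the lid, y along the hinge line. The lid is a shallow tray, 200 mm wide, reaching 133 mm from the hinge to its free edge; its outer face is 17 mm off the hinge. Fully open, it stands 176 mm above the mat (183 mm in mid-swing) and reaches back to case x 122 mm.
- lid_back (a point): Point on the lid's outer face (its top when shut, its back when open), midway across, 108 mm from the hinge line; moves with the lid. Fully open it lies at case x 115, z 147 mm. Site z is the outward normal, -x points to the free edge (25 mm away), y runs along the hinge line.
- ref_block_center (a point): Loose reference block: plain grey steel disc, 60 mm in diameter, 10 mm high, about 0.22 kg, flat on the mat in front of the case. The only such disc outside the case. Point at its centre, half-way up; z is its axis. Take it by the rim.
- brush_grip (a point): Flat dust brush, 185 mm long, 40 g, lying slantwise across the open case on its front and left walls. Point in the wooden handle, half-way through it, 30 mm from the brush's middle; y along the brush to the handle's end (62 mm away), bristle end 122 mm the other way, z up. Handle here 18 mm wide (x), 8 mm thick; bristle head 38 mm wide, 14 thick. On the mat this point is about 7 mm up.
- oil_bottle_1: Bystander: white oil bottle with red spout, 45 mm in diameter, 140 mm high, standing close behind the open lid. Origin at the centre of its underside, z up.
- anvil_1: Bystander: black flat anvil standing on its broad face near the reference block, 64 mm in diameter, 43 mm high with its upright 26 mm stem. Origin at the centre of its underside, z up.
- mug_1: Bystander: white mug with dots, 91 mm high, 82 mm across, 114 mm with its handle. Origin under the middle of that length, z up.
- green_base_corner (a point): Fixed: front right corner of the 70 mm high base of the green hardness tester at the left. Its base fills what lies farther back (+x) and farther left (+y); its capstan bars stay over it, its anvil plate (0.38 m up) and head (from 0.5 m up) too. The front edge of the bench runs along y, 115 mm nearer the robot than this point.
- cream_base_corner (a point): Fixed: front left corner of the 220 mm high base of the cream hardness tester at the right. Its base fills what lies farther back (+x) and to the right (-y). Handles of its capstan, about 250 mm up, stay behind and to the right of this corner.

How it is judged:
By the outcome, as a careful person would: the job done as asked, in the order asked, and still so for the second after the job is handed in, with the robot touching nothing.
It also fails if it takes over 66 s, if anything falls off the work surface, if the arm or the gripper's body presses on something with over 40 N, if the wrist force passes 120 N, or if a joint passes its speed limit or range.

## Working session

There is one attempt and no reset: what is moved stays moved. The work goes in short steps, Python scripts to look and compute and a shell command to move; the robot and the scene stay as the last step left them, time stands still between calls to the robot, and variables do not carry over. Pictures are saved under pics/ and viewed, at most 13 in all, crops included, and the job is handed in when it is done.

```bash
ls; mkdir -p pics
python3 - <<'E'
from rig import robot
import cv2,numpy as np
print(robot.nose_length, robot.get_obs())
for n in("scene","top"):
    c=robot.camera(n); cv2.imwrite(f"pics/{n}0.png",c["pixels"][:,:,::-1]); print(n,np.array(c["intrinsics"]).round(1).tolist(),np.array(c["extrinsics"]).round(4).tolist())
E
```

```text
pics
0.025 {'time': 0.0, 'q': array([ 9.60524578e-01,  5.28433804e-01,  1.43389961e+00, -1.52522895e-05,
        1.18140907e+00, -1.78491935e-01]), 'joint_velocities': array([-0.0004488 , -0.00051225, -0.00075683, -0.00111133,  0.00020108,
        0.00041897]), 'joint_torque': array([-5.11235085e-04, -4.40044892e+01, -1.76596606e+01,  6.34155096e-02,
        5.80683863e-02, -1.70844100e-04]), 'position': array([0.26112993, 0.56708355, 0.24659233]), 'tool_rot': array([ 2.14213803e-01,  9.76786205e-01, -9.95109179e-04, -4.06512395e-04]), 'ft_force': array([ 0.40016515,  0.28776084, -0.2621083 ]), 'moment': array([-0.0158087 , -0.0505446 , -0.06331275]), 'grip_force': 0.0, 'grip_width': 0.08712891975263762}
scene [[399.1, 0.0, 268.8], [0.0, 399.1, 207.0], [0.0, 0.0, 1.0]] [[0.4871, -0.6935, 0.5309, 0.1064], [-0.8733, -0.3942, 0.2863, -0.0401], [0.0107, -0.6031, -0.7976, 0.8103], [0.0, 0.0, 0.0, 1.0]]
top [[437.3, 0.0, 284.9], [0.0, 437.3, 214.2], [0.0, 0.0, 1.0]] [[-0.0126, -0.9897, 0.1429, 0.4518], [-0.9998, 0.0148, 0.0141, 0.19], [-0.0161, -0.1427, -0.9896, 1.0729], [0.0, 0.0, 0.0, 1.0]]
```

View pics/scene0.png

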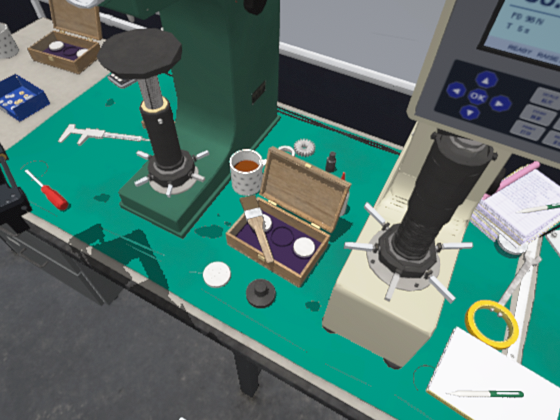

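View pics/top0.png

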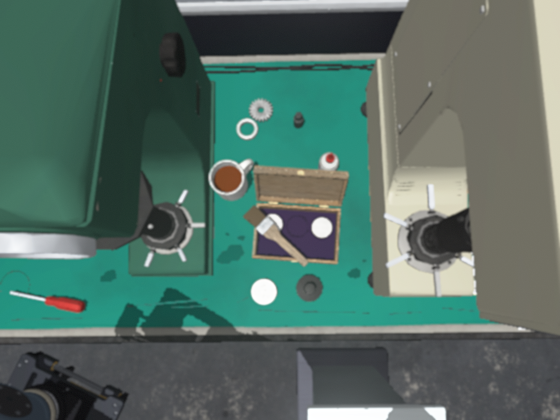

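The scene view shows the case at about (285,235), the brush across it from (250,205) to (270,262), the disc at (217,274) and the anvil at (261,292). In the top view the case spans (253..340, 205..262), the disc is at (264,292), the anvil at (309,288), the mug at (229,180) and the bottle at (330,160). I'll zoom in to measure.

Run:
```python
import cv2
a=cv2.imread("pics/top0.png")[145:310,200:400]; cv2.imwrite("pics/t1.png",cv2.resize(a,None,fx=4,fy=3.6,interpolation=cv2.INTER_CUBIC))
a=cv2.imread("pics/scene0.png")[140:310,190:365]; cv2.imwrite("pics/s1.png",cv2.resize(a,None,fx=4,fy=3.5,interpolation=cv2.INTER_CUBIC))
```

```text
(no output)
```

View pics/t1.png

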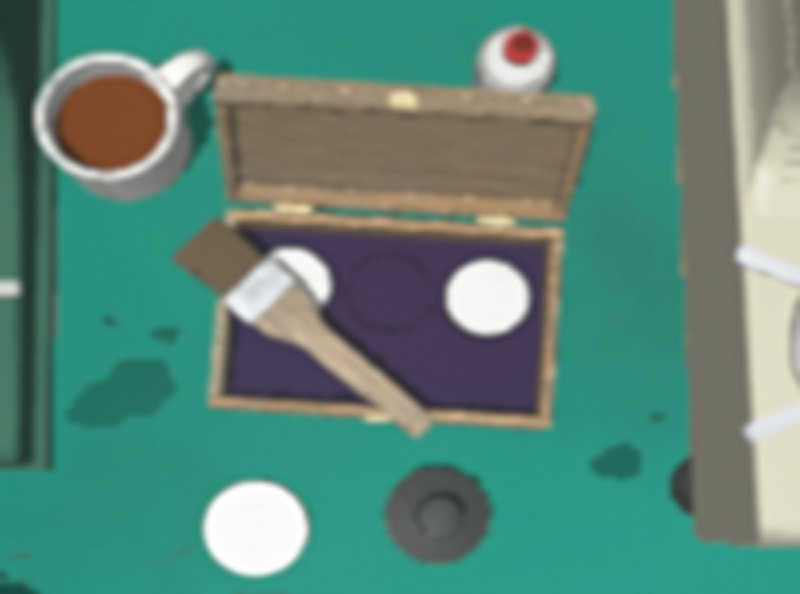

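View pics/s1.png

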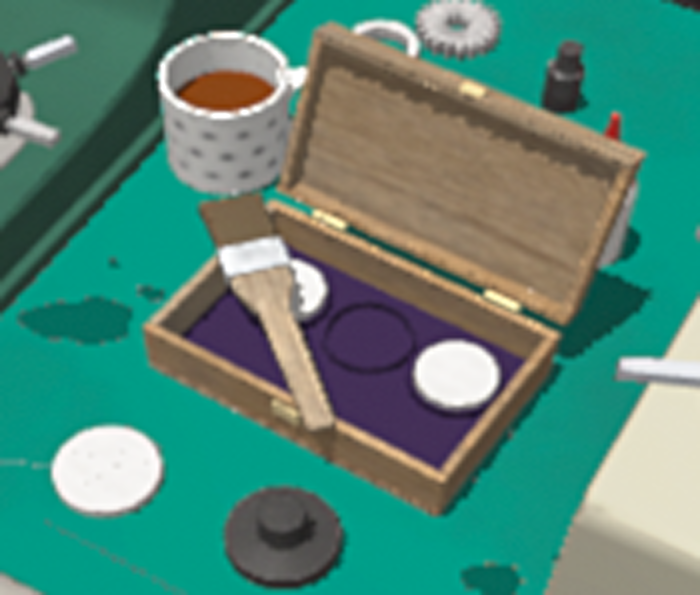

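The zoomed top view shows the case rim corners at about (210,405), (551,427), (562,230) and (228,213) in crop pixels. The brush runs from bristle end (197,240) to handle end (420,428), and the disc centre is at (256,528). The zoomed scene view agrees; the bottle sits behind the right half of the lid.

```bash
cat > h.py <<'E'
import cv2,numpy as np
from rig import robot
def ray(c,u,v,z):
    K=np.array(c["intrinsics"]);E=np.array(c["extrinsics"])
    d=E[:3,:3]@np.linalg.solve(K,[u,v,1.]);o=E[:3,3]
    return o+d*(z-o[2])/d[2]
def tri(c1,p1,c2,p2):
    A=[];b=[]
    for c,p in((c1,p1),(c2,p2)):
        E=np.array(c["extrinsics"]);d=E[:3,:3]@np.linalg.solve(np.array(c["intrinsics"]),[*p,1.]);d/=np.linalg.norm(d)
        P=np.eye(3)-np.outer(d,d);A.append(P);b.append(P@E[:3,3])
    return np.linalg.lstsq(np.vstack(A),np.hstack(b),rcond=None)[0]
E
python3 - <<'E'
from h import *
np.set_printoptions(precision=4,suppress=True)
T=robot.camera("top");S=robot.camera("scene")
t=lambda u,v:(200+u/4-.4,145+v/3.6-.4); s=lambda u,v:(190+u/4-.4,140+v/3.5-.4)
for n,a,b,z in[("FL",(210,405),(147,330),.048),("FR",(551,427),(437,486),.048),("BR",(562,230),(557,338),.048),("BL",(228,213),(272,204),.048),
  ("handle end",(420,428),(320,425),.056),("bristle mid",(197,240),(232,201),.058),("anvil",(437,513),(284,500),.02),("lid TL",(218,76),(318,28),.176),("lid TR",(594,98),(640,155),.176)]:
    print(n,ray(T,*t(*a),z)[:2],ray(S,*s(*b),z)[:2],tri(T,t(*a),S,s(*b)))
print("bottle top",ray(T,*t(521,46),.14),"base",ray(T,*t(515,60),.12))
print("mug rim",ray(T,*t(110,110),.091),"handle",ray(T,*t(205,68),.06))
print("greencorner",ray(T,*t(50,467),.07),"cream corner",ray(T,*t(697,537),.22),ray(T,*t(676,0),.22))
for n,c in(("T",T),("S",S)):
    h=c["pixels"].astype(int).min(2)
    m=(h>180).astype(np.uint8);k,l,st,ce=cv2.connectedComponentsWithStats(m)
    for i in range(1,k):
        if 80<st[i,4]<900 and 190<ce[i][0]<360 and 200<ce[i][1]<310: print(n,ce[i],st[i],"z.01",ray(c,*ce[i],.01)[:2],"z.024",ray(c,*ce[i],.024)[:2])
E
```

```text
FL [0.4996 0.2827] [0.4991 0.2802] [0.5003 0.2822 0.0449]
FR [0.4828 0.0841] [0.48   0.0863] [0.482  0.0853 0.0458]
BR [0.6115 0.0738] [0.6087 0.0744] [0.6117 0.0742 0.0443]
BL [0.6259 0.2717] [0.6247 0.2709] [0.6263 0.2719 0.0456]
handle end [0.4829 0.1605] [0.4822 0.1583] [0.4834 0.1598 0.0528]
bristle mid [0.6066 0.2892] [0.6083 0.289 ] [0.6066 0.2886 0.0601]
anvil [0.4282 0.1504] [0.4443 0.1591] [0.4293 0.1511 0.054 ]
lid TL [0.6856 0.2665] [0.675  0.2685] [0.6862 0.2704 0.1659]
lid TR [0.6691 0.0692] [0.665  0.0703] [0.6695 0.0699 0.1719]
bottle top [0.7109 0.1032 0.14  ] base [0.7076 0.1049 0.12  ]
mug rim [0.6864 0.3361 0.091 ] handle [0.7214 0.2842 0.06  ]
greencorner [0.4607 0.372  0.07  ] cream corner [0.4185 0.0339 0.22  ] [0.7138 0.0321 0.22  ]
T [276.3444 219.4444] [269 214  13  14  90] z.01 [0.5926 0.2264] z.024 [0.5908 0.2259]
T [264.3333 225.449 ] [256 218  17  16 147] z.01 [0.5782 0.256 ] z.024 [0.5765 0.2551]
T [321.4204 227.2038] [312 218  20  20 314] z.01 [0.5719 0.1164] z.024 [0.5703 0.1174]
T [263.3602 291.3065] [251 279  26  26 522] z.01 [0.4193 0.2592] z.024 [0.4197 0.2583]
S [257.8125 215.7067] [245 208  26  21 208] z.01 [0.6022 0.2577] z.024 [0.5935 0.2525]
S [303.5421 246.3367] [294 238  20  18 297] z.01 [0.5785 0.1202] z.024 [0.5702 0.1174]
S [216.1464 273.6224] [203 262  27  24 519] z.01 [0.4186 0.2586] z.024 [0.4131 0.2534]
```

```bash
cat > plan.py <<'E'
# plan.py n x y z yaw_deg : per-call deltas (tool frame mm, rotvec deg), tool down, tool y at yaw
import sys,numpy as np
from scipy.spatial.transform import Rotation as R
from rig import robot
n=int(sys.argv[1]);x,y,z,yaw=map(float,sys.argv[2:6])
o=robot.get_obs();p=np.array(o["position"]);r=R.from_quat(o["tool_rot"])
a=np.radians(yaw);Y=np.array([np.cos(a),np.sin(a),0]);Z=np.array([0,0,-1.]);r2=R.from_matrix(np.c_[np.cross(Y,Z),Y,Z])
d=(r.inv()*r2).as_rotvec()
for i in range(n):
    ra=r*R.from_rotvec(d*i/n)
    print((ra.inv().apply((np.array([x,y,z])-p)/n)*1e3).round(1),np.degrees(d/n).round(1))
yw=r.apply([0,1,0]);print("now",p.round(4),"yaw",np.degrees(np.arctan2(yw[1],yw[0])).round(1),"q",o["q"].round(2),"F",o["ft_force"].round(1),"w",round(o["grip_width"],4),"gf",round(o["grip_force"],1),"t",round(o["time"],2))
E
python3 plan.py 2 .36 .33 .25 -6
```

```text
[-94.5 -87.1  -1.4] [-0.   0.  35.6]
[-127.5  -15.8   -1.5] [-0.   0.  35.6]
now [0.2613 0.5673 0.247 ] yaw 65.3 q [ 0.96  0.53  1.43 -0.    1.18 -0.18] F [ 0.8 -0.1 -0.5] w 0.0869 gf 0.0 t 0.2
```

```bash
python3 -m crank '[-20,-18,0,0,0,7,0,-40,-36,0,0,0,14,60,-60,-54,0,0,0,21,130,-80,-72,0,0,0,28,130,-95,-87,-1,0,0,35,130]'
python3 -m crank '[-25,-3,0,0,0,7,130,-51,-6,0,0,0,14,130,-77,-9,0,0,0,21,130,-102,-13,0,0,0,28,130,-128,-16,-1,0,0,35,130]'
python3 plan.py 2 .524 .203 .13 -43.7
```

```text
time: 0.62
position: [0.3117, 0.447, 0.2482]
tool_rot: [0.501, 0.866, -0.001, 0.0]
ft_force: [0.4, -0.1, 0.1]
grip_width: 0.0678
grip_force: 0.0
time: 1.03
position: [0.362, 0.329, 0.2494]
tool_rot: [0.738, 0.675, -0.0, -0.0]
ft_force: [0.4, -0.5, -0.1]
grip_width: 0.0444
grip_force: 0.0
[-55.6  86.3  59.7] [-0.   0.  19.3]
[-23.9  99.8  59.7] [-0.   0.  19.3]
now [0.362  0.329  0.2494] yaw -5.1 q [0.51 0.34 1.76 0.   1.04 0.6 ] F [ 0.4 -0.5 -0.1] w 0.0444 gf 0.0 t 1.03
```

```bash
python3 -m crank '[-11,17,10,0,0,4,130,-22,34,22,0,0,8,130,-33,51,34,0,0,12,130,-44,68,47,0,0,16,130,-55,86,60,0,0,19,130]'
python3 -m crank '[-5,20,12,0,0,4,130,-10,40,24,0,0,8,130,-15,60,36,0,0,12,130,-20,80,48,0,0,16,130,-24,100,60,0,0,19,130]'
python3 plan.py 1 .524 .203 .074 -43.7
python3 - <<'E'
from h import *
T=robot.camera("top")["pixels"];S=robot.camera("scene")["pixels"]
a=T[140:310,200:400,::-1];b=S[100:310,190:390,::-1]
cv2.imwrite("pics/g1.png",np.hstack([cv2.resize(a,(400,420)),cv2.resize(b,(400,420))]))
E
```

```text
time: 1.45
position: [0.4438, 0.2676, 0.1891]
tool_rot: [0.838, 0.545, 0.0, -0.0]
ft_force: [0.1, 0.6, 0.2]
grip_width: 0.0427
grip_force: 0.0
time: 1.87
position: [0.5257, 0.2053, 0.1288]
tool_rot: [0.917, 0.399, -0.0, -0.0]
ft_force: [-0.4, 0.6, -0.1]
grip_width: 0.0426
grip_force: 0.0
[-2.8  0.3 54.8] [-0.   0.   0.8]
now [0.5257 0.2053 0.1288] yaw -42.9 q [ 0.17  0.61  1.69 -0.    0.84  0.92] F [-0.4  0.6 -0.1] w 0.0426 gf 0.0 t 1.87
```

View pics/g1.png

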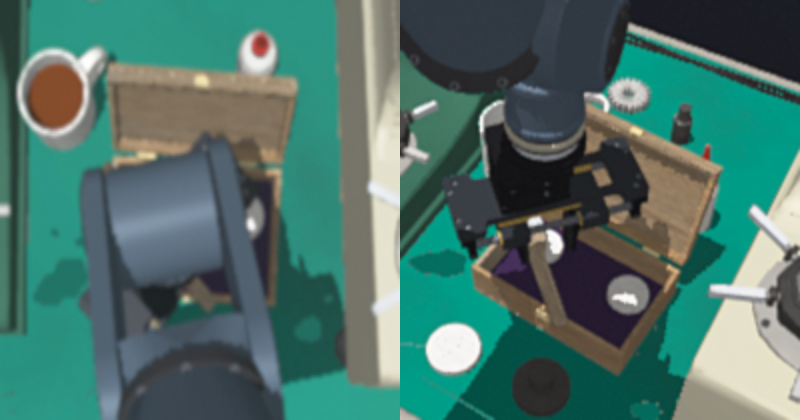

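The picture shows the gripper's wide bar along its closing direction (190 mm), with the open fingers straddling the handle near (540,250) in the right half. I'll go down and grip.

```bash
python3 -m crank '[-1,0,11,0,0,1,130,-2,0,22,0,0,1,130,-3,0,33,0,0,1,130,-3,0,44,0,0,1,130,-3,0,55,0,0,1,130]' 15
python3 -m crank '[0,0,0,0,0,0,200,0,0,0,0,0,0,230,0,0,0,0,0,0,230,0,0,0,0,0,0,230,0,0,0,0,0,0,230]' 15
python3 plan.py 1 .524 .203 .074 -43.7
```

```text
time: 2.38
position: [0.5226, 0.2043, 0.074]
tool_rot: [0.919, 0.393, -0.0, -0.0]
ft_force: [1.0, -0.2, -0.1]
grip_width: 0.0427
grip_force: 0.0
time: 2.8
position: [0.5231, 0.2039, 0.0746]
tool_rot: [0.92, 0.393, 0.0, 0.0]
ft_force: [0.6, -0.3, 0.3]
grip_width: 0.0171
grip_force: 4.0
[-0.1  1.3  0.6] [ 0. -0. -0.]
now [0.5231 0.2039 0.0746] yaw -43.7 q [ 0.17  0.7   1.72 -0.    0.72  0.94] F [ 0.6 -0.3  0.3] w 0.0171 gf 4.0 t 2.8
```

```bash
python3 -m crank '[0,0,0,0,0,0,230,0,0,-8,0,0,0,230,0,0,-22,0,0,0,230,0,0,-38,0,0,0,230,0,0,-55,0,0,0,230]' 15
python3 plan.py 3 .405 .385 .10 0
```

```text
time: 3.22
position: [0.5227, 0.2037, 0.1303]
tool_rot: [0.92, 0.393, -0.0, -0.0]
ft_force: [0.5, 0.7, -0.2]
grip_width: 0.0169
grip_force: 15.0
[ 16.5 -70.1  10.1] [ -0.    0.  -14.6]
[ 33.6 -63.7  10.1] [ -0.    0.  -14.6]
[ 48.6 -53.2  10.1] [ -0.    0.  -14.6]
now [0.5227 0.2037 0.1303] yaw -43.7 q [ 0.17  0.61  1.7  -0.    0.84  0.94] F [ 0.5  0.7 -0.2] w 0.0169 gf 15.0 t 3.22
```

```bash
python3 plan.py 2 .385 .358 .08 -20
```

```text
[   8.1 -103.1   25.2] [ -0.    0.  -11.9]
[ 29.2 -99.2  25.2] [ -0.    0.  -11.9]
now [0.5227 0.2037 0.1303] yaw -43.7 q [ 0.17  0.61  1.7  -0.    0.84  0.94] F [ 0.5  0.7 -0.2] w 0.0169 gf 15.0 t 3.22
```

```bash
python3 -m crank '[1,-15,-2,0,0,-2,230,3,-36,-2,0,0,-4,230,5,-58,0,0,0,-7,230,7,-81,0,0,0,-10,230,8,-103,0,0,0,-12,230]'
python3 -m crank '[6,-22,5,0,0,-3,230,12,-44,15,0,0,-6,230,18,-66,28,0,0,-9,230,24,-86,40,0,0,-11,230,29,-99,50,0,0,-12,230]'
python3 -m crank '[0,0,0,0,0,0,230,0,0,0,0,0,0,230,0,0,0,0,0,0,230,0,0,0,0,0,0,230,0,0,0,0,0,0,230]'
python3 plan.py 1 .385 .358 .0285 -20
```

```text
time: 3.63
position: [0.4522, 0.282, 0.1293]
tool_rot: [0.873, 0.488, -0.001, -0.0]
ft_force: [-0.7, -0.1, -0.1]
grip_width: 0.0168
grip_force: 15.0
time: 4.05
position: [0.3818, 0.3586, 0.0786]
tool_rot: [0.817, 0.577, -0.001, -0.0]
ft_force: [0.2, -0.1, -0.2]
grip_width: 0.0165
grip_force: 15.0
time: 4.47
position: [0.3862, 0.3573, 0.0801]
tool_rot: [0.818, 0.575, 0.001, 0.0]
ft_force: [0.4, 0.6, -1.0]
grip_width: 0.0169
grip_force: 15.0
[ 0.2 -1.4 51.6] [ 0.1 -0.1  0.2]
now [0.3862 0.3573 0.0801] yaw -19.8 q [ 0.53  0.66  1.81 -0.    0.67  0.88] F [ 0.4  0.6 -1. ] w 0.0169 gf 15.0 t 4.47
```

```bash
python3 -m crank '[0,0,12,0,0,0,230,0,0,24,0,0,0,230,0,0,36,0,0,0,230,0,0,45,0,0,0,230,0,0,49,0,0,0,230]'
python3 -m crank '[0,0,0,0,0,0,230,0,0,1,0,0,0,230,0,0,2,0,0,0,230,0,0,2.5,0,0,0,230,0,0,2.5,0,0,0,230]'
python3 plan.py 1 .385 .358 .0285 -20
python3 - <<'E'
from h import *
S=robot.camera("scene")["pixels"]
cv2.imwrite("pics/b1.png",cv2.resize(S[160:320,130:330,::-1],(800,600),interpolation=cv2.INTER_CUBIC))
E
```

```text
time: 4.88
position: [0.3854, 0.357, 0.0298]
tool_rot: [0.818, 0.575, -0.0, -0.0]
ft_force: [-0.2, 0.5, -0.2]
grip_width: 0.0171
grip_force: 15.0
time: 5.3
position: [0.3855, 0.3578, 0.0284]
tool_rot: [0.818, 0.575, 0.0, 0.0]
ft_force: [0.4, 0.2, -0.6]
grip_width: 0.0167
grip_force: 15.0
[ 0.1 -0.5 -0.1] [ 0.  -0.   0.3]
now [0.3855 0.3578 0.0284] yaw -19.7 q [0.54 0.76 1.83 0.   0.56 0.88] F [ 0.4  0.2 -0.6] w 0.0167 gf 15.0 t 5.3
```

View pics/b1.png

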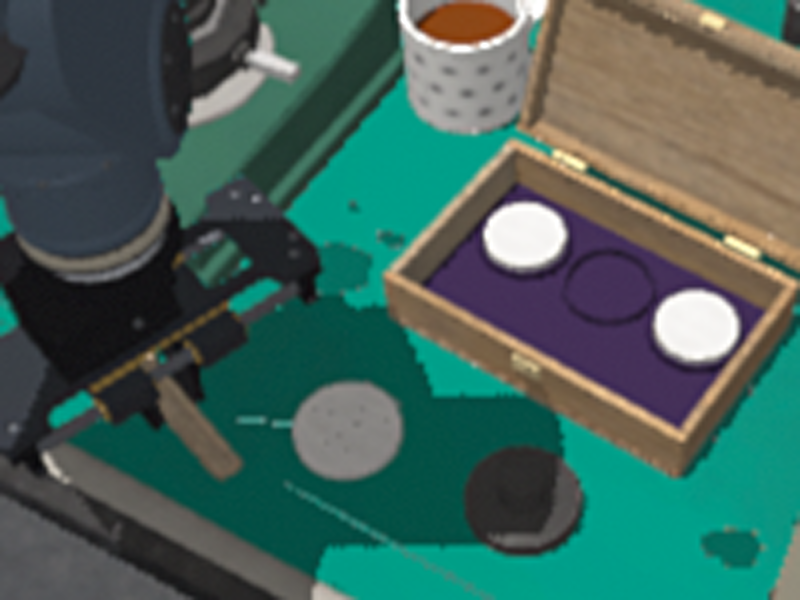

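The brush is held just above the mat, with its handle end at (230,468), clear of the disc and the bench edge. The case is now empty. I'll lower slightly and release.

```bash
python3 -m crank '[0,0,1,0,0,0,230,0,0,1.5,0,0,0,230,0,0,2,0,0,0,200,0,0,2,0,0,0,130,0,0,2,0,0,0,130]' 
python3 -m crank '[0,0,0,0,0,0,130,0,0,-10,0,0,0,130,0,0,-25,0,0,0,130,0,0,-50,0,0,0,60,0,0,-75,0,0,0,0]'
python3 plan.py 1 .419 .259 .10 -4.7
```

```text
time: 5.77
position: [0.3852, 0.3576, 0.026]
tool_rot: [0.818, 0.575, 0.0, 0.0]
ft_force: [-0.5, 0.0, 0.5]
grip_width: 0.0256
grip_force: 0.0
time: 6.18
position: [0.3846, 0.3572, 0.1018]
tool_rot: [0.818, 0.575, -0.001, -0.0]
ft_force: [-0.8, -0.1, 0.6]
grip_width: 0.0494
grip_force: 0.0
[-80.8  65.5   1.8] [ -0.1   0.1 -15. ]
now [0.3846 0.3572 0.1018] yaw -19.7 q [ 0.54  0.62  1.8  -0.    0.72  0.88] F [-0.8 -0.1  0.6] w 0.0494 gf 0.0 t 6.18
```

```bash
python3 -m crank '[-16,13,0,0,0,-3,0,-32,26,0,0,0,-6,0,-48,39,0,0,0,-9,0,-64,52,0,0,0,-12,0,-81,66,1,0,0,-15,0]'
python3 -m crank '[0,0,8,0,0,0,0,0,0,18,0,0,0,0,0,0,28,0,0,0,0,0,0,36,0,0,0,0,0,0,40,0,0,0,0]'
python3 plan.py 1 .419 .259 .0285 -4.7
```

```text
time: 6.6
position: [0.4203, 0.2585, 0.101]
tool_rot: [0.735, 0.678, 0.001, 0.0]
ft_force: [0.0, -0.6, 0.5]
grip_width: 0.0809
grip_force: 0.0
time: 7.02
position: [0.4188, 0.2596, 0.0584]
tool_rot: [0.735, 0.678, -0.001, -0.001]
ft_force: [-0.9, -0.2, -0.1]
grip_width: 0.0871
grip_force: 0.0
[-0.5  0.3 29.9] [-0.1  0.1  0. ]
now [0.4188 0.2596 0.0584] yaw -4.7 q [0.33 0.68 1.9  0.   0.56 0.41] F [-0.9 -0.2 -0.1] w 0.0871 gf 0.0 t 7.02
```

```bash
python3 -m crank '[0,0,8,0,0,0,0,0,0,16,0,0,0,0,0,0,24,0,0,0,0,0,0,29,0,0,0,0,0,0,30,0,0,0,0]'
python3 -m crank '[0,0,0,0,0,0,60,0,0,0,0,0,0,100,0,0,0,0,0,0,120,0,0,0,0,0,0,120,0,0,0,0,0,0,120]' 40
python3 -m crank '[0,0,0,0,0,0,120,0,0,0,0,0,0,120,0,0,0,0,0,0,120,0,0,0,0,0,0,120,0,0,0,0,0,0,120]' 40
python3 plan.py 1 .419 .259 .0285 -4.7
```

```text
time: 7.43
position: [0.4194, 0.259, 0.0289]
tool_rot: [0.736, 0.677, -0.001, -0.0]
ft_force: [0.1, 0.1, 0.3]
grip_width: 0.0876
grip_force: 0.0
time: 7.85
position: [0.4202, 0.2591, 0.0304]
tool_rot: [0.736, 0.677, 0.0, 0.0]
ft_force: [-0.7, -0.5, 0.0]
grip_width: 0.0618
grip_force: 0.4
time: 8.27
position: [0.4201, 0.2591, 0.0303]
tool_rot: [0.736, 0.677, 0.0, 0.0]
ft_force: [-2.3, 0.1, 4.7]
grip_width: 0.0582
grip_force: 40.0
[-0.2 -1.   1.8] [ 0. -0. -0.]
now [0.4201 0.2591 0.0303] yaw -4.7 q [0.33 0.74 1.91 0.   0.49 0.41] F [-2.3  0.1  4.7] w 0.0582 gf 40.0 t 8.27
```

```bash
python3 -m crank '[0,0,-3,0,0,0,125,0,0,-8,0,0,0,125,0,0,-18,0,0,0,125,0,0,-32,0,0,0,125,0,0,-50,0,0,0,125]' 40
python3 -m crank '[0,0,-20,0,0,0,125,0,0,-30,0,0,0,125,0,0,-30,0,0,0,125,0,0,-30,0,0,0,125,0,0,-30,0,0,0,125]'
python3 plan.py 2 .549 .1785 .11 -4.7
python3 - <<'E'
from h import *
S=robot.camera("scene")["pixels"];
cv2.imwrite("pics/d1.png",cv2.resize(S[160:320,150:350,::-1],(800,600),interpolation=cv2.INTER_CUBIC))
E
```

```text
time: 8.68
position: [0.4193, 0.2588, 0.0802]
tool_rot: [0.736, 0.677, -0.001, -0.0]
ft_force: [0.8, 0.8, -2.2]
grip_width: 0.058
grip_force: 40.0
time: 9.1
position: [0.4195, 0.2589, 0.1096]
tool_rot: [0.736, 0.677, -0.001, -0.0]
ft_force: [-0.2, -0.4, -2.9]
grip_width: 0.0582
grip_force: 40.0
[-34.7  67.9  -0.3] [-0.  0. -0.]
[-34.7  67.8  -0.2] [-0.  0. -0.]
now [0.4195 0.2589 0.1096] yaw -4.7 q [ 0.33  0.58  1.88 -0.    0.68  0.41] F [-0.2 -0.4 -2.9] w 0.0582 gf 40.0 t 9.1
```

View pics/d1.png

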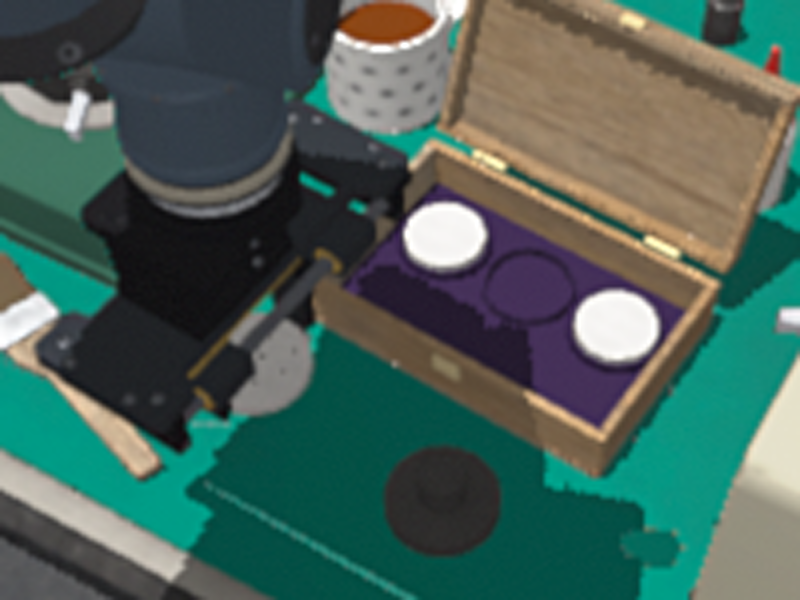

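The disc is held level in the jaws at (270,370), and the brush lies flat on the mat at lower left. Next I'll carry the disc over the case.

```bash
python3 -m crank '[-4,8,0,0,0,0,125,-10,20,0,0,0,0,125,-18,36,0,0,0,0,125,-26,52,0,0,0,0,125,-35,68,0,0,0,0,125]'
python3 -m crank '[-9,18,0,0,0,0,125,-18,36,0,0,0,0,125,-26,52,0,0,0,0,125,-32,63,0,0,0,0,125,-35,68,0,0,0,0,125]'
python3 -m crank '[0,0,0,0,0,0,125,0,0,0,0,0,0,125,0,0,10,0,0,0,125,0,0,20,0,0,0,125,0,0,30,0,0,0,125]'
python3 plan.py 1 .549 .179 .055 -4.7
```

```text
time: 9.57
position: [0.4868, 0.2175, 0.1095]
tool_rot: [0.736, 0.677, 0.0, 0.0]
ft_force: [-0.3, 0.9, -2.6]
grip_width: 0.0582
grip_force: 40.0
time: 9.98
position: [0.5525, 0.1763, 0.1096]
tool_rot: [0.736, 0.676, 0.001, 0.001]
ft_force: [0.4, -0.4, -1.4]
grip_width: 0.0581
grip_force: 40.0
time: 10.4
position: [0.5486, 0.1786, 0.079]
tool_rot: [0.735, 0.678, -0.001, -0.0]
ft_force: [-0.8, -0.2, -1.7]
grip_width: 0.0584
grip_force: 40.0
[ 0.4  0.4 24. ] [-0.1  0.   0. ]
now [0.5486 0.1786 0.079 ] yaw -4.7 q [0.12 0.7  1.68 0.   0.76 0.2 ] F [-0.8 -0.2 -1.7] w 0.0584 gf 40.0 t 10.4
```

```bash
python3 -m crank '[0,0,6,0,0,0,125,0,0,12,0,0,0,125,0,0,18,0,0,0,125,0,0,23,0,0,0,125,0,0,27,0,0,0,125]'
python3 -m crank '[0,0,2,0,0,0,125,0,0,4,0,0,0,125,0,0,5,0,0,0,125,0,0,5,0,0,0,125,0,0,5,0,0,0,125]'
python3 plan.py 1 .549 .179 .0415 -4.7
python3 - <<'E'
from h import *
S=robot.camera("scene")["pixels"];
cv2.imwrite("pics/d2.png",cv2.resize(S[130:300,200:370,::-1],(600,600),interpolation=cv2.INTER_CUBIC))
E
```

```text
time: 10.82
position: [0.5497, 0.1781, 0.0523]
tool_rot: [0.736, 0.677, -0.0, -0.0]
ft_force: [-0.1, -0.2, -1.0]
grip_width: 0.0581
grip_force: 40.0
time: 11.23
position: [0.55, 0.1781, 0.0483]
tool_rot: [0.736, 0.677, 0.0, 0.0]
ft_force: [0.0, 0.7, -2.5]
grip_width: 0.0583
grip_force: 40.0
[ 0.8 -1.   6.8] [ 0. -0. -0.]
now [0.55   0.1781 0.0483] yaw -4.7 q [ 0.12  0.76  1.69 -0.    0.7   0.2 ] F [ 0.   0.7 -2.5] w 0.0583 gf 40.0 t 11.23
```

View pics/d2.png

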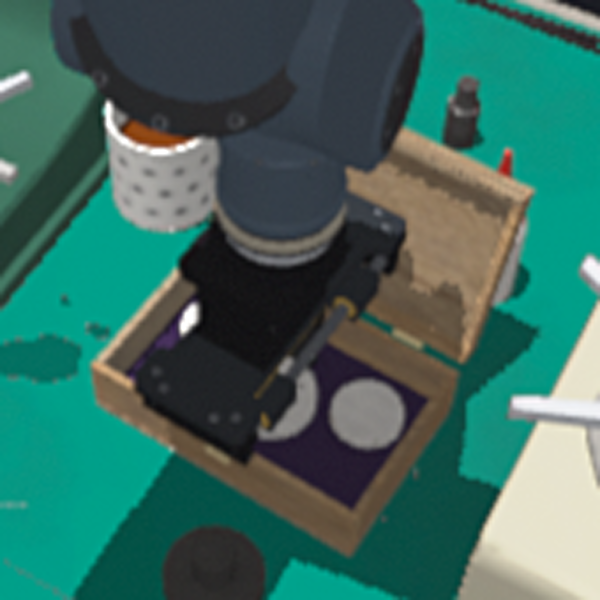

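The disc at (285,405) is over the empty place, and the gripper's far end at (400,235) is close to the lid but not pressing on it. I'll lower gently, watching the force.

```bash
python3 -m crank '[0,0,1,0,0,0,125,0,0,2,0,0,0,125,0,0,3,0,0,0,125,0,0,4,0,0,0,125,0,0,4,0,0,0,125]'
python3 -m crank '[0,0,0.5,0,0,0,125,0,0,1,0,0,0,125,0,0,1.5,0,0,0,125,0,0,1.5,0,0,0,125,0,0,1.5,0,0,0,125]'
python3 plan.py 1 .549 .179 .0415 -4.7
```

```text
time: 11.7
position: [0.5496, 0.1781, 0.0438]
tool_rot: [0.736, 0.677, -0.0, -0.0]
ft_force: [0.7, -0.0, -2.0]
grip_width: 0.0582
grip_force: 40.0
time: 12.12
position: [0.5498, 0.1781, 0.0425]
tool_rot: [0.736, 0.677, -0.0, 0.0]
ft_force: [0.6, -0.5, -1.5]
grip_width: 0.0581
grip_force: 40.0
[ 0.9 -0.9  1. ] [ 0.  0. -0.]
now [0.5498 0.1781 0.0425] yaw -4.7 q [ 0.12  0.77  1.69 -0.    0.69  0.2 ] F [ 0.6 -0.5 -1.5] w 0.0581 gf 40.0 t 12.12
```

```bash
python3 -m crank '[0,1,0,0,0,0,125,0,2,0,0,0,0,125,0,2,0,0,0,0,125,0,2,0.5,0,0,0,125,0,2,0.5,0,0,0,125]'
python3 -m crank '[0,0,0.5,0,0,0,125,0,0,0.5,0,0,0,125,0,0,1,0,0,0,125,0,0,1,0,0,0,125,0,0,1,0,0,0,125]'
python3 plan.py 1 .551 .179 .0415 -4.7
```

```text
time: 12.53
position: [0.5522, 0.1779, 0.0424]
tool_rot: [0.736, 0.677, 0.0, 0.0]
ft_force: [0.3, 0.3, 1.1]
grip_width: 0.0584
grip_force: 40.0
time: 12.95
position: [0.5521, 0.1779, 0.0423]
tool_rot: [0.736, 0.677, 0.0, 0.0]
ft_force: [-1.5, -0.4, 8.6]
grip_width: 0.0584
grip_force: 40.0
[ 1.  -1.2  0.8] [ 0.1 -0.  -0. ]
now [0.5521 0.1779 0.0423] yaw -4.7 q [ 0.12  0.77  1.69 -0.    0.69  0.2 ] F [-1.5 -0.4  8.6] w 0.0584 gf 40.0 t 12.95
```

The disc is seated, with 8.6 N upward. I'll release just wide enough and lift out.

```bash
python3 -m crank '[0,0,-0.5,0,0,0,60,0,0,-0.5,0,0,0,60,0,0,-0.5,0,0,0,60,0,0,-0.5,0,0,0,60,0,0,-0.5,0,0,0,60]'
python3 -m crank '[0,0,-5,0,0,0,60,0,0,-15,0,0,0,60,0,0,-32,0,0,0,60,0,0,-55,0,0,0,60,0,0,-85,0,0,0,60]'
python3 plan.py 1 .551 .179 .2 -4.7
```

```text
time: 13.37
position: [0.5517, 0.1779, 0.0413]
tool_rot: [0.736, 0.677, -0.0, -0.0]
ft_force: [-0.9, -0.4, 0.1]
grip_width: 0.0663
grip_force: 0.0
time: 13.78
position: [0.5506, 0.1777, 0.1267]
tool_rot: [0.736, 0.677, -0.001, -0.001]
ft_force: [0.4, -0.0, 0.1]
grip_width: 0.0667
grip_force: 0.0
[  1.3   0.1 -73.3] [-0.2  0.  -0. ]
now [0.5506 0.1777 0.1267] yaw -4.7 q [ 0.12  0.63  1.65 -0.    0.86  0.2 ] F [ 0.4 -0.   0.1] w 0.0667 gf 0.0 t 13.78
```

```bash
python3 -m crank '[0,0,-30,0,0,0,120,0,0,-65,0,0,0,180,0,0,-100,0,0,0,255,0,0,-135,0,0,0,255,0,0,-160,0,0,0,255]' 20
python3 -m crank '[24,-30,0,0,0,0,255,48,-60,0,0,0,0,255,72,-90,0,0,0,0,255,96,-120,0,0,0,0,255,100,-125,0,0,0,0,255]'
python3 - <<'E'
from h import *
np.set_printoptions(precision=4,suppress=True)
T=robot.camera("top");S=robot.camera("scene")
a=T["pixels"][140:310,150:400,::-1];b=S["pixels"][100:310,190:390,::-1]
cv2.imwrite("pics/e1.png",np.hstack([cv2.resize(a,(400,420)),cv2.resize(b,(400,420))]))
for n,c in(("T",T),("S",S)):
    h=c["pixels"].astype(int); m=((h.min(2)>95)&(h.max(2)-h.min(2)<40)).astype(np.uint8);k,l,st,ce=cv2.connectedComponentsWithStats(m)
    for i in range(1,k):
        if 80<st[i,4]<900 and 240<ce[i][0]<360 and 200<ce[i][1]<310: print(n,ce[i],st[i],"z.022",ray(c,*ce[i],.022)[:2])
E
python3 plan.py 2 .709 .196 .285 -4.7
```

```text
time: 14.2
position: [0.5524, 0.1781, 0.2911]
tool_rot: [0.736, 0.677, 0.002, 0.001]
ft_force: [0.9, 0.8, 0.1]
grip_width: 0.0409
grip_force: 0.0
time: 14.62
position: [0.43, 0.2905, 0.2874]
tool_rot: [0.734, 0.679, -0.001, -0.002]
ft_force: [-0.1, 0.0, -0.5]
grip_width: 0.0076
grip_force: 0.0
T [337.5225 224.3063] [328 196  16  68 111] z.022 [0.577  0.0783]
T [298.6154 204.1868] [278 202  42   6  91] z.022 [0.6277 0.1714]
T [271.8728 223.0237] [262 213  20  21 338] z.022 [0.5824 0.2369]
T [321.4041 227.1381] [311 216  22  23 391] z.022 [0.5707 0.1173]
T [296.8378 234.9151] [284 223  27  25 518] z.022 [0.5527 0.1769]
S [261.0034 222.4966] [251 214  21  18 298] z.022 [0.5811 0.2365]
S [276.9396 242.4728] [264 231  27  24 497] z.022 [0.5504 0.1762]
S [303.5926 246.5214] [293 237  22  20 351] z.022 [0.571  0.1175]
[-35.4 140.8   1.4] [ 0.  -0.   0.1]
[-35.2 140.9   1.3] [ 0.  -0.   0.1]
now [0.4338 0.2889 0.2875] yaw -4.5 q [ 0.37  0.34  1.64 -0.    1.16  0.45] F [ 0.4 -0.7 -0.7] w 0.0032 gf 0.0 t 14.72
```

View pics/e1.png

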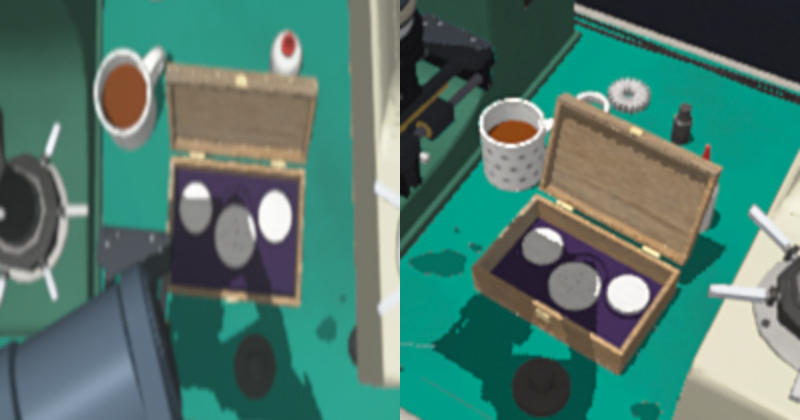

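The disc lies flat between the two fixed blocks at case (-7,-3) mm. It shows at (235,235) in the left half, with both neighbours clear. Now I'll go over and behind the lid.

```bash
python3 -m crank '[-7,28,0,0,0,0,255,-14,56,0,0,0,0,255,-21,84,0,0,0,0,255,-28,112,0,0,0,0,255,-35,141,0,0,0,0,255]' 20
python3 -m crank '[-7,28,0,0,0,0,255,-14,56,0,0,0,0,255,-21,84,0,0,0,0,255,-28,112,0,0,0,0,255,-35,142,0,0,0,0,255]'
python3 -m crank '[0,0,0,0,0,0,255,0,0,0,0,0,0,255,0,0,0,0,0,0,255,0,0,0,0,0,0,255,0,0,0,0,0,0,255]'
python3 plan.py 1 .710 .196 .160 -4.7
```

```text
time: 15.13
position: [0.5756, 0.2393, 0.2869]
tool_rot: [0.736, 0.677, 0.0, 0.001]
ft_force: [0.4, 0.6, -0.6]
grip_width: 0.0005
grip_force: 0.0
time: 15.55
position: [0.714, 0.1919, 0.2867]
tool_rot: [0.736, 0.676, -0.0, 0.0]
ft_force: [-0.6, 0.1, 1.0]
grip_width: 0.0002
grip_force: 0.0
time: 15.97
position: [0.7108, 0.195, 0.2869]
tool_rot: [0.736, 0.677, -0.0, -0.0]
ft_force: [0.5, 1.0, 0.5]
grip_width: 0.0005
grip_force: 0.0
[  0.9  -0.9 126.9] [-0.  0. -0.]
now [0.7108 0.195  0.2869] yaw -4.7 q [0.12 0.66 1.07 0.   1.42 0.2 ] F [0.5 1.  0.5] w 0.0005 gf 0.0 t 15.97
```

```bash
python3 -m crank '[0,0,20,0,0,0,255,0,0,50,0,0,0,255,0,0,80,0,0,0,255,0,0,110,0,0,0,255,0,0,127,0,0,0,255]'
python3 -m crank '[0,0,0,0,0,0,255,0,-3,0,0,0,0,255,0,-8,0,0,0,0,255,0,-14,0,0,0,0,255,0,-20,0,0,0,0,255]'
python3 -m crank '[0,-6,0,0,0,0,255,0,-12,0,0,0,0,255,0,-18,0,0,0,0,255,0,-24,0,0,0,0,255,0,-30,0,0,0,0,255]'
python3 -m crank '[0,-6,0,0,0,0,255,0,-12,0,0,0,0,255,0,-18,0,0,0,0,255,0,-24,0,0,0,0,255,0,-30,0,0,0,0,255]'
python3 plan.py 1 .710 .196 .160 -4.7
python3 - <<'E'
from h import *
T=robot.camera("top");S=robot.camera("scene")
a=T["pixels"][140:310,150:400,::-1];b=S["pixels"][100:310,190:390,::-1]
cv2.imwrite("pics/f1.png",np.hstack([cv2.resize(a,(400,420)),cv2.resize(b,(400,420))]))
E
```

```text
time: 16.38
position: [0.7089, 0.1952, 0.1564]
tool_rot: [0.735, 0.678, -0.002, -0.002]
ft_force: [-0.2, 0.0, -0.5]
grip_width: 0.0005
grip_force: 0.0
time: 16.8
position: [0.6924, 0.1968, 0.1621]
tool_rot: [0.736, 0.677, 0.002, 0.001]
ft_force: [1.2, 0.3, 2.2]
grip_width: 0.0004
grip_force: 0.9
time: 17.22
position: [0.661, 0.1989, 0.1596]
tool_rot: [0.736, 0.677, -0.0, -0.0]
ft_force: [2.0, 0.3, 0.1]
grip_width: 0.0006
grip_force: 0.4
time: 17.63
position: [0.6314, 0.2014, 0.1594]
tool_rot: [0.736, 0.677, -0.0, 0.0]
ft_force: [1.4, -0.5, 0.5]
grip_width: 0.0006
grip_force: 0.3
[ 1.1 78.7 -0.6] [ 0.  0. -0.]
now [0.6314 0.2014 0.1594] yaw -4.7 q [ 0.14  0.68  1.41 -0.    1.06  0.22] F [ 1.4 -0.5  0.5] w 0.0006 gf 0.3 t 17.63
```

View pics/f1.png

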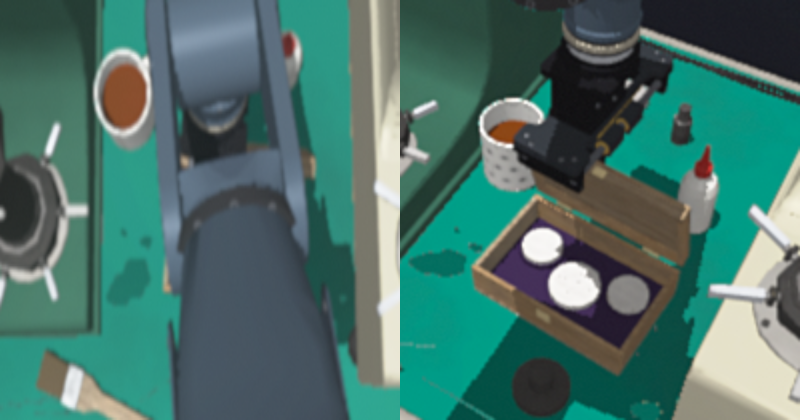

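The lid is now about upright at (610,205) with the fingers behind it, and the bottle, mug and anvil are untouched. I'll keep pushing.

```bash
python3 -m crank '[0,-6,0,0,0,0,255,0,-12,0,0,0,0,255,0,-18,0,0,0,0,255,0,-24,0,0,0,0,255,0,-30,0,0,0,0,255]'
python3 -m crank '[0,-5,0,0,0,0,255,0,-10,0,0,0,0,255,0,-15,0,0,0,0,255,0,-20,0,0,0,0,255,0,-24,0,0,0,0,255]'
python3 -m crank '[0,0,0,0,0,0,255,0,0,0,0,0,0,255,0,0,0,0,0,0,255,0,0,0,0,0,0,255,0,0,0,0,0,0,255]'
```

```text
time: 18.15
position: [0.6012, 0.2039, 0.1595]
tool_rot: [0.736, 0.677, -0.0, -0.0]
ft_force: [0.3, -0.2, 0.5]
grip_width: 0.0006
grip_force: 0.1
time: 18.57
position: [0.5775, 0.2059, 0.1595]
tool_rot: [0.736, 0.677, -0.0, -0.0]
ft_force: [-0.5, -0.5, -0.2]
grip_width: 0.0005
grip_force: 0.0
time: 18.98
position: [0.5785, 0.2058, 0.1595]
tool_rot: [0.736, 0.677, 0.0, 0.0]
ft_force: [-0.3, 0.3, -0.2]
grip_width: 0.0005
grip_force: 0.0
```

```bash
python3 -m crank '[0,10,-20,0,0,0,255,0,20,-50,0,0,0,255,0,20,-80,0,0,0,255,0,20,-110,0,0,0,255,0,20,-130,0,0,0,255]'
python3 -m crank '[20,-28,0,0,0,0,255,40,-56,0,0,0,0,255,60,-84,0,0,0,0,255,80,-112,0,0,0,0,255,90,-140,0,0,0,0,255]'
python3 -m crank '[0,0,0,0,0,0,255,0,0,0,0,0,0,255,0,0,0,0,0,0,255,0,0,0,0,0,0,255,0,0,0,0,0,0,255]'
python3 -m crank '[0,0,0,0,0,0,255,0,0,0,0,0,0,255,0,0,0,0,0,0,255,0,0,0,0,0,0,255,0,0,0,0,0,0,255]'
python3 - <<'E'
from h import *
T=robot.camera("top");S=robot.camera("scene")
a=T["pixels"][140:310,150:400,::-1];b=S["pixels"][100:310,160:390,::-1]
cv2.imwrite("pics/z1.png",np.hstack([cv2.resize(a,(400,420)),cv2.resize(b,(400,420))]))
E
```

```text
time: 19.4
position: [0.5994, 0.2043, 0.2927]
tool_rot: [0.736, 0.677, 0.002, 0.001]
ft_force: [0.5, 0.1, 0.4]
grip_width: 0.0003
grip_force: 0.0
time: 19.82
position: [0.465, 0.3072, 0.2897]
tool_rot: [0.736, 0.677, 0.001, -0.0]
ft_force: [0.2, 0.9, -1.3]
grip_width: 0.0005
grip_force: 0.0
time: 20.23
position: [0.4673, 0.3048, 0.2895]
tool_rot: [0.736, 0.677, 0.0, 0.0]
ft_force: [0.7, 0.7, -0.9]
grip_width: 0.0004
grip_force: 0.0
time: 20.65
position: [0.4661, 0.3053, 0.2895]
tool_rot: [0.736, 0.677, -0.0, -0.0]
ft_force: [-0.1, -0.1, 0.4]
grip_width: 0.0004
grip_force: 0.0
```

View pics/z1.png

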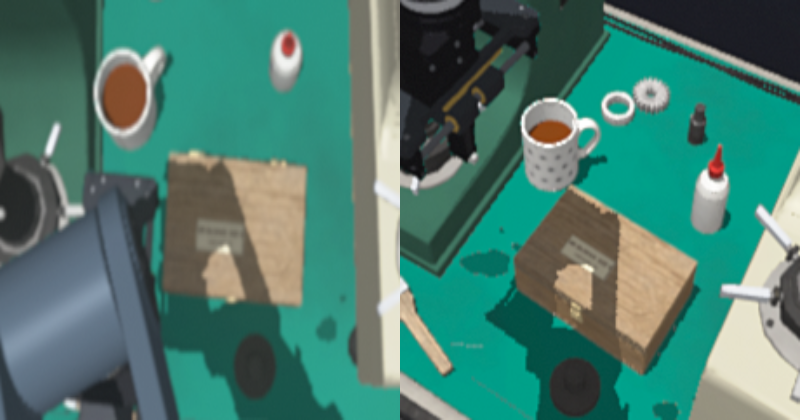

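The lid is shut flat on the case at (235,230) in the left half. The mug, bottle and anvil are where they were, and the brush lies on the mat.

```bash
python3 -m crank '[0,0,0,0,0,0,255,0,0,0,0,0,0,255,0,0,0,0,0,0,255,0,0,0,0,0,0,255,0,0,0,0,0,0,255]' && python3 -c "
from rig import robot
print(robot.hand_in())"
```

```text
time: 21.17
position: [0.466, 0.3055, 0.2895]
tool_rot: [0.736, 0.677, -0.0, -0.0]
ft_force: [-0.0, 0.1, -0.3]
grip_width: 0.0004
grip_force: 0.0
the job is handed in; nothing more can be done
None
```

The job is handed in at about 21 s: the brush lies on the mat, the reference block sits flat between the two blocks (about 7 mm forward of the place's centre), the lid fell shut by itself, and the bottle, anvil and mug were left where they stood.

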